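# Press a hand unit's lid home in a trigger clamp, let it set, then release the clamp

### The job

The white hand unit stands on edge between the jaws of the bench clamp with its lid still some millimetres off the shell: squeeze the clamp's trigger stroke by stroke until the jaw has pressed the lid fully home, then squeeze on by feel until the clamp keeps a firm grip on the unit with the trigger let go, but never press the unit with more than 40 N, which cracks its case. Leave it clamped like that, with your hand off the trigger, for at least two seconds so that the lid's seal takes, then press the release tab and keep it down until the jaw has run fully back. Work the jaw with the trigger and the tab only, without pushing the bar, the jaw or the unit by hand, leave the unit standing in its saddles, and do not disturb the things lying around.

Things in the scene. Friction and masses are not known exactly. Their poses are not given: they have to be found in the camera images.
- clamp_press: Fixed fixture: black one-hand ratchet bar clamp on a stand on a plywood board (190 x 150 x 10 mm). Origin on the bench top under the housing; z up, +x along the bar toward the moving jaw. Housing x -42..42, y -17..17, z 40..114 mm. On its top, in line along x: handle, then trigger in front of it; release tab out behind; jaws hang down in front. Bar tail (z 86..104) out behind under the tab.
- handle_back (a point): Middle of the rear face of the fixed, rigid handle, 150 mm above the bench, x = -27 mm in the frame of clamp_press: one finger's place for squeezing. The handle is 16 mm thick in x, 26 mm wide in y, its top at z 169 mm.
- trigger_front (a point): Middle of the trigger's front face, 150 mm above the bench at rest: the other finger's place; it moves with the trigger. The trigger is 24 mm wide in y, shows from z 114 to 169 mm and leans 0.09 rad to +x at rest. Its front is then 50 mm from the handle's rear face, 31 mm after a full stroke.
- trigger (a joint): Rad: 0 at rest, 0.19 at its stop; swings to -x about a pivot at z 52 mm (19 mm at z 150). It pulls the jaw 34 mm per rad once its pawl bites (up to 2 mm lost); a full stroke gains 4 to 6 mm; let it return to rest to bite again. Let go, the clamp holds, the jaw giving back up to 1.5 mm. Force at z 150: 3.2 N at rest to 4.5 N at the end + 0.33 N per newton of jaw pressure.
- clamp_jaw: Sliding steel bar with the moving jaw hanging at its front end. It slides only along x of clamp_press; squeezing pulls it to -x toward the fixed jaw; pawls hold it in steps of about 1 mm. A 4 N spring runs it back to its open stop while the release tab is down. Origin: that of clamp_press when fully open.
- jaw_face (a point): Middle of the face of the moving jaw's soft pad (30 x 28 mm), z 46 mm; at x = 110 mm in the frame of clamp_press the jaw is fully open. The pad gives 1 mm per 8 N. The fixed jaw's backing pad that faces it stands on a screw, set anywhere from x = 48 to 53 mm.
- release_tab (a joint): Rad: 0 up (pawls hold the jaw), 0.125 down at its stop. At about 0.09 the pawls come off the loaded bar; the jaw then runs back, in about a second, for as long as the tab is held down. Sprung: 2 N at first, up to 6 N when down. Press it with the trigger at rest.
- tab_top (a point): Middle of the top of the release tab, a black ribbed plate 30 x 30 mm behind the handle (65 mm from its rear face), 127 mm above the bench when up; press straight down, its travel here is 15 mm. The bar's tail passes 17 mm under it.
- handset: White hand unit, shell and lid, 178 mm long, 64 mm tall on its long edge, about 36 mm thick when closed; stands loose on two grey saddles, its length across the bar. Origin under the middle of the shell's back (the side toward the housing), z up, +x toward the moving jaw. It slides a few mm along x until the backing pad stops it.
- handset_mid (a point): Middle of the closed hand unit, 18 mm in front of the shell's back and 32 mm above its underside.
- handset_lid (a joint): How far the lid stands off its seat, m: 0 fully home, 0.0045 to 0.007 at the start. It slides straight along x on its locating pins with a drag of 12 N and stays where it is left.
- magnet_dish: Round steel dish with small screws, 79 mm across, 16 mm high, lying loose near the fixture; origin at its underside. Bystander.
- screwdriver_orange: Screwdriver with an orange handle, 164 mm long, lying loose on the bench. Bystander.
- tweezers: Steel tweezers, 131 mm long, lying loose in front of the fixture. Bystander.

How it is judged:
By the outcome, as a careful person would: the job done as asked, in the order asked, and still so for the second after the job is handed in, with the robot touching nothing.
It also fails if it takes over 70 s, if anything falls off the work surface, if the arm or the gripper's body presses on something with over 40 N, if the wrist force passes 120 N, or if a joint passes its speed limit or range.

### The arm

A 6-joint arm with a two-finger parallel gripper is mounted at the origin on a cart in front of the work surface, level with it; the furniture and walls round the work are solid. World frame = base frame: x ahead of the robot, y to its left, z up, the work surface at z = 0. Lengths are in m, angles in rad, forces in N, time in s.
With the tool pointing down it reaches from about 0.35 to 0.875 m from the base axis. Payload 4.2 kg.
Tool frame: the origin (TCP) lies midway between the tips of the shut fingers; the grasp point (between the pads) lies env.pinch_z behind it (env.pinch_z is the distance from the TCP to the grasp point, in m); z points along the fingers, y is the line along which they close (so a half turn about z gives the same grasp; the last joint's range is limited). The gripper opens to 85 mm and grips with 20 to 120 N. Pads are 22 mm wide; open, the fingers measure 114 mm over their backs; the gripper's body (76 mm by 85 mm) begins 54 mm behind the grasp point. The pads swing forward as they close: fully open they stand 13 mm farther back than shut.
Start: joints at [1.5, 0.385, 0.008, 0, -1.194, -0.259], TCP at [0.202, 0.591, 0.231] pointing down, gripper open.
Joint ranges: [-3.14, 3.14], [-1.21, 2.06], [-1.07, 1.41], [-3.16, 2.05], [-2.99, -0.16], [-3.1, 3.1]. Speed limits (rad/s): [2.79, 2.79, 3.14, 3.14, 3.14, 3.14].

### API

Orientations are given as a unit quaternion [w, x, y, z].
In Python, from cell import env gives the robot as it stands.
- The arm moves only by the tool carry_out, never from a script. Its argument "plan" is a list that holds one entry, the list of rows, each a list of 4 numbers: the shift along the tool's x, y, z in units of 25 mm (1.0 is 25 mm), then the turn about the tool's z in units of 5 degrees (1.0 is 5 degrees). In form: [[[x, y, z, spin], ...]]. A call has 1 to 20 rows; each row is the pose to reach, as a shift and turn from the pose commanded when the call began, along the tool's axes at that moment; what a row does not reach only later rows make up. A row lasts 1/12 s, in which the tool goes at most 41.7 mm and 7.16 degrees, less where a joint would pass 70% of its speed; a pose out of reach is approached as far as the arm can. A call with a gripper value outside its range is refused whole. "jaw" is the closure, from -1 (fully open) to 1 (shut), set as the call begins (left out, the last holds). The fingers move at their own pace and stop on an object; "force" is the grip in N (left out, the last holds). Time passes only in rows, so rows that repeat a pose let the fingers close. It gives the time, the measured TCP pose, the force, the opening and the grip force at its end, in the units of the state.
- env.sense(): the state, without advancing time (a new reading comes with each control period).
- env.snapshot(name): name is "scene" or "top" or "wrist"; returns (picture, depth): 480x640x3 uint8, red, green, blue; 480x640 float32, m along the optical axis (not along the pixel's ray), 0 where there is no reading.
- env.camera_info(name): a dict with "fx", "fy", "cx", "cy" (pixels), "xyz" and "attitude" of the camera in the world; the wrist camera has in their place "tool_from_camera" (4x4, takes a point from camera to tool coordinates, whose origin is the TCP and whose axes are the flange's). Camera axes: x right, y down, z forward; pixel columns grow to the right and rows downward; lengths in m; the calibration is good to about 2 mm. A picture is of the moment at which its call begins: read the wrist's pose just before it. camera_info takes no time and is no camera call.
- env.sign_off(): hands the job in; it is judged then, once.
The state is a dict: "t": time; "joint_pos": joint angles; "dq": joint speeds; "joint_efforts": joint torques, N m; "position": TCP position; "orientation": TCP orientation; "contact_force": force on the tool from outside, world axes, zero at the start; "wrist_torque": the same for the moment, N m; "gripper_width": finger opening in m; "grip_force": force on a finger pad.
Only numpy, scipy, OpenCV 4.12 (cv2) and the standard library are available. Lean on these libraries where they do the work, as an engineer would, in place of code of your own. Each camera call takes 0.05 s, during which the arm holds its last target. There are 200 camera calls.

## Working session

There is one attempt and no reset: what is moved stays moved. The work goes in short steps, Python scripts to look and compute and a tool call to move; the robot and the scene stay as the last step left them, time stands still between calls to the robot, and variables do not carry over. Pictures are saved under pics/ and viewed, at most 10 in all, crops included, and the job is handed in when it is done.

Besides the shell and the picture viewer there is one more tool, called in YAML: its name, and indented under it one key for each argument. carry_out: Moves the arm, as the interface text tells. Its arguments: {"type":"object","properties":{"plan":{"type":"array"},"jaw":{"type":"number"},"force":{"type":"number"}},"required":["plan"]}

```bash
mkdir -p pics; ls; python3 - <<'E'
from cell import env
import cv2,numpy as np
print(env.pinch_z, env.sense())
for n in("scene","top"):
    p,d=env.snapshot(n); cv2.imwrite(f"pics/{n}0.png",p[:,:,::-1]); np.save(f"pics/{n}0.npy",d); print(n,env.camera_info(n))
print(env.camera_info("wrist"))
E
```

```text
pics
0.0187 {'t': 0.0, 'joint_pos': array([ 1.49963402e+00,  3.85554542e-01,  6.65561129e-03, -5.20296011e-04,
       -1.19397992e+00, -2.58618383e-01]), 'dq': array([ 0.00016545, -0.00062206, -0.00065784,  0.00052035,  0.00222805,
        0.00174494]), 'joint_efforts': array([ 5.57664771e-04, -3.92289805e+01,  1.88404351e+01,  4.18628320e+00,
       -4.53982342e-03,  8.06249062e-06]), 'position': array([0.20217457, 0.59079594, 0.23023128]), 'orientation': array([ 1.05932278e-03,  9.86420039e-01, -1.64238742e-01, -1.43282383e-04]), 'contact_force': array([0.52583424, 0.80644573, 0.03557679]), 'wrist_torque': array([ 0.01789605, -0.01386473, -0.05667569]), 'grip_force': 0.0, 'gripper_width': 0.08541002567606341}
scene {'fx': 551.5105999527907, 'fy': 551.5105999527907, 'cx': 313.8522985205635, 'cy': 243.84693022169634, 'xyz': array([0.15567385, 0.66930041, 0.9692967 ]), 'attitude': array([ 0.08255755, -0.22412102,  0.908567  , -0.34272442])}
top {'fx': 503.41989084126266, 'fy': 503.41989084126266, 'cx': 325.1914260257535, 'cy': 241.9921919006498, 'xyz': array([0.42930134, 0.01711179, 1.17744497]), 'attitude': array([-0.015383  ,  0.71070332, -0.70284045,  0.02606627])}
{'fx': 388.1452213118011, 'fy': 388.1452213118011, 'cx': 319.2368803592334, 'cy': 237.50386902247124, 'tool_from_camera': array([[ 3.25199255e-04, -9.52616216e-01, -3.04174684e-01,
         7.86120909e-02],
       [ 9.99999503e-01,  5.96604958e-04, -7.99331689e-04,
         4.63735753e-06],
       [ 9.42928454e-04, -3.04174273e-01,  9.52615937e-01,
        -1.43550793e-01],
       [ 0.00000000e+00,  0.00000000e+00,  0.00000000e+00,
         1.00000000e+00]])}
```

View pics/scene0.png

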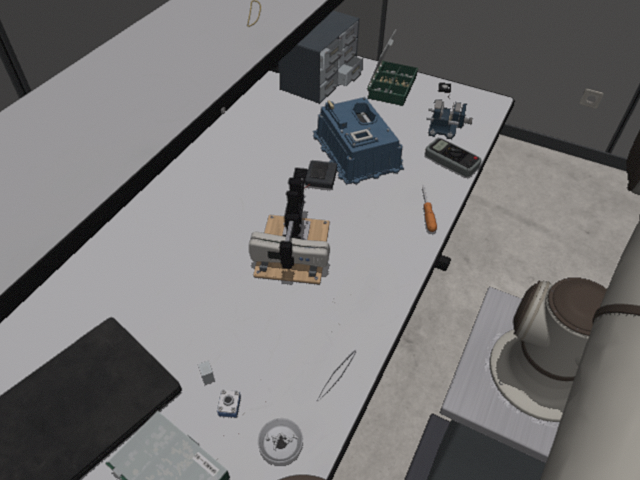

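View pics/top0.png

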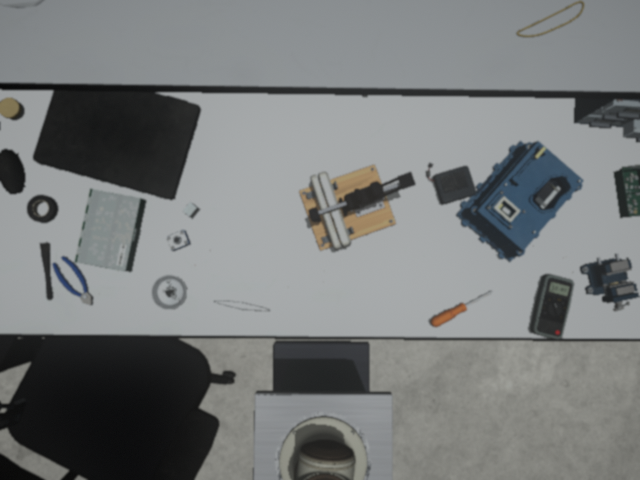

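Scene: the clamp is at about (290,220), and in the top view its housing is at (360,200), with the tail to the right at (410,180) and the white unit at (330,212). The bar's +x points roughly along world +y. Next I'll measure from the depth of both views.

```bash
cat > h.py <<'E'
import numpy as np,cv2
from scipy.spatial.transform import Rotation as R
from cell import env
def rot(q): return R.from_quat([q[1],q[2],q[3],q[0]]).as_matrix()
def campose(n,s=None):
    c=env.camera_info(n)
    if n!="wrist": return c,rot(c["attitude"]),np.array(c["xyz"])
    s=s or env.sense(); T=c["tool_from_camera"]; A=rot(s["orientation"])
    return c,A@T[:3,:3],A@T[:3,3]+s["position"]
def cloud(n,save=None):
    s=env.sense(); c,A,o=campose(n,s); p,d=env.snapshot(n)
    if save: cv2.imwrite(f"pics/{save}.png",p[:,:,::-1])
    v,u=np.mgrid[:480,:640]
    P=np.stack([(u-c["cx"])/c["fx"]*d,(v-c["cy"])/c["fy"]*d,d],-1)@A.T+o
    P[d==0]=np.nan
    return P,p
def proj(n,X,s=None):
    c,A,o=campose(n,s); q=(np.atleast_2d(X)-o)@A
    return np.c_[q[:,0]/q[:,2]*c["fx"]+c["cx"],q[:,1]/q[:,2]*c["fy"]+c["cy"]]
E
python3 - <<'E'
from h import *
for n in("top","scene"):
    P,p=cloud(n); x,y,z=P[...,0],P[...,1],P[...,2]
    hsv=cv2.cvtColor(p,cv2.COLOR_RGB2HSV).astype(int)
    roi=(abs(x-.53)<.2)&(abs(y+.04)<.2)
    b=roi&(hsv[...,0]>8)&(hsv[...,0]<25)&(hsv[...,1]>90)&(z<.03)
    Q=P[b]; print(n,"board",b.sum(),np.median(Q,0),cv2.minAreaRect((Q[:,:2]*1000).astype(np.float32)))
    dark=roi&(p.max(-1)<60)
    for a,bb in((.16,.18),(.118,.135),(.095,.115)):
        m=dark&(z>a)&(z<bb)
        if m.sum()>4: Q=P[m];print(a,m.sum(),Q.mean(0).round(3),cv2.minAreaRect((Q[:,:2]*1000).astype(np.float32)))
    w=roi&(p.min(-1)>110)&(z>.05)&(z<.12)&(hsv[...,1]<50)
    Q=P[w];print("unit",w.sum(),np.median(Q,0),cv2.minAreaRect((Q[:,:2]*1000).astype(np.float32)))
E
```

```text
top board 1496 [ 0.56466229 -0.07619348  0.00998818] ((579.3678588867188, -50.66193389892578), (140.44557189941406, 182.90919494628906), 20.194860458374023)
0.16 182 [ 0.593 -0.088  0.168] ((592.9087524414062, -84.35905456542969), (26.0251407623291, 53.43625259399414), 17.732051849365234)
0.118 171 [ 0.619 -0.157  0.126] ((606.6314086914062, -121.39897155761719), (24.13319969177246, 124.00931549072266), 20.384553909301758)
0.095 421 [ 0.58  -0.06   0.111] ((583.977294921875, -62.19029235839844), (31.878929138183594, 206.2723846435547), 19.84137725830078)
unit 1207 [ 0.57216728 -0.01089297  0.0718851 ] ((562.40234375, -51.51825714111328), (188.9623565673828, 163.10948181152344), 82.6249008178711)
scene board 438 [ 0.56487614 -0.06202519  0.00975592] ((582.2426147460938, -48.03917694091797), (145.38816833496094, 190.47662353515625), 20.266523361206055)
0.16 157 [ 0.594 -0.082  0.167] ((594.1265869140625, -80.99116516113281), (26.25812339782715, 56.81441116333008), 18.202919006347656)
0.118 182 [ 0.611 -0.131  0.126] ((608.1560668945312, -119.58106231689453), (26.97591781616211, 131.7049102783203), 20.289920806884766)
0.095 392 [ 0.574 -0.037  0.109] ((585.9573974609375, -60.16320037841797), (31.755380630493164, 210.32020568847656), 17.40298843383789)
unit 874 [ 0.56604323 -0.00731773  0.07181054] ((578.4085693359375, -12.418701171875), (158.7787628173828, 142.08985900878906), 54.18003463745117)
```

```bash
cat >> h.py <<'E'
def shift(target,yaw_y,s=None):
    """units (25 mm, 5 deg) to reach TCP target with tool y at world angle yaw_y (deg)"""
    s=s or env.sense(); A=rot(s["orientation"]); d=A.T@(np.array(target)-s["position"])/.025
    a=np.degrees(np.arctan2(A[1,1],A[0,1])); w=(yaw_y-a+180)%360-180
    return np.r_[d,-w/5].round(2)
E
python3 - <<'E'
from h import *
print(shift([.60,-.10,.30],-70))
E
```

```text
[24.01 21.   -2.74 -7.78]
```

carry_out:
  plan:
    - [[1, 1, -1, -0.5], [2, 1.8, -2, -1], [3.2, 2.8, -2.7, -2], [4.4, 3.8, -2.7, -3], [5.6, 4.9, -2.7, -4], [6.8, 6, -2.7, -5], [8, 7, -2.7, -6], [9.2, 8, -2.7, -7], [10.4, 9.1, -2.7, -7.8], [11.6, 10.1, -2.7, -7.8], [12.8, 11.2, -2.7, -7.8], [14, 12.2, -2.7, -7.8], [15.2, 13.3, -2.7, -7.8], [16.4, 14.3, -2.7, -7.8], [17.6, 15.4, -2.7, -7.8], [18.8, 16.4, -2.7, -7.8], [20, 17.5, -2.7, -7.8], [21.2, 18.5, -2.7, -7.8], [22.3, 19.5, -2.7, -7.8], [23.2, 20.3, -2.7, -7.8]]

```text
t: 1.87
position: [0.5875, -0.0792, 0.2983]
orientation: [0.0, 0.985, 0.174, -0.0]
contact_force: [0.7, 0.8, -0.7]
gripper_width: 0.0851
grip_force: 0.0
```

carry_out:
  plan:
    - [[0.6, 0.5, 0, 0], [0.8, 0.7, 0, 0], [0.8, 0.7, 0, 0], [0.8, 0.7, 0, 0]]

```text
t: 2.2
position: [0.6112, -0.0859, 0.2982]
orientation: [-0.0, 0.985, 0.175, -0.001]
contact_force: [-0.5, 0.3, -0.4]
gripper_width: 0.0854
grip_force: 0.0
```

```bash
python3 - <<'E'
from h import *
s=env.sense(); print(s["t"],s["position"],s["joint_pos"],shift([.6,-.1,.3],-70))
P,p=cloud("wrist","w1"); np.save("pics/w1.npy",P)
o=np.array([.593,-.0825,0]);ex=np.array([-.342,.94,0]);ey=np.array([-.94,-.342,0])
L=np.stack([(P-o)@ex,(P-o)@ey,P[...,2]],-1); np.save("pics/L1.npy",L)
dark=p.max(-1)<70
for a,b in((.162,.175),(.118,.135),(.095,.108)):
    m=dark&(L[...,2]>a)&(L[...,2]<b)&(abs(L[...,1])<.05)&(abs(L[...,0])<.17)
    Q=L[m]*1000; print(a,m.sum(),Q.mean(0).round(1),np.percentile(Q,[1,99],axis=0).round(1).tolist(),cv2.minAreaRect(Q[:,:2].astype(np.float32)))
E
```

```text
2.2 [ 0.61117824 -0.08587451  0.29821517] [ 1.22124800e-01  3.36094386e-01  1.01809813e-01 -3.81287343e-04
 -1.33786602e+00  1.79973471e+00] [-0.61  0.38 -0.07  0.02]
0.162 1406 [ -5.6  -3.4 168.8] [[-28.0, -16.1, 164.3], [24.4, 10.8, 171.0]] ((-1.8575191497802734, -2.438836097717285), (54.135467529296875, 28.33034896850586), 0.13680031895637512)
0.118 1469 [-76.4  -3.6 126.9] [[-105.8, -15.6, 118.7], [16.2, 11.7, 134.0]] ((-42.35879898071289, -1.1520586013793945), (128.08055114746094, 28.577802658081055), 1.0989967584609985)
0.095 782 [ 20.5 -10.6 101.8] [[-58.0, -19.7, 95.1], [118.8, 9.8, 107.9]] ((20.52172088623047, -6.079282760620117), (31.78622817993164, 202.96588134765625), 89.13082122802734)
```

View pics/w1.png

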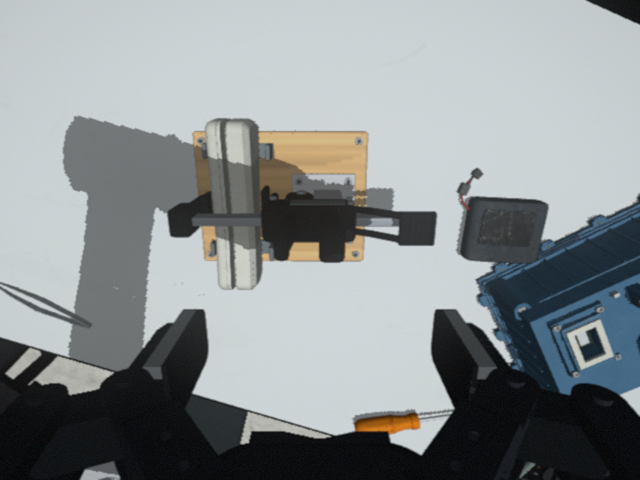

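The wrist view is clear. Handle and trigger are at (300-345,220), the tab at (418,228), and the unit at (235,200), standing in its saddles. In the clamp frame the handle/trigger tops run from -28 to 24.4 mm at z 169, as expected, so the origin only needs a shift of about -2.5 mm in y. Next I descend over the handle with the gripper open.

```bash
cat >> h.py <<'E'
O=np.array([.5951,-.0821,0]);EX=np.array([-.342,.94,0]);EY=np.array([-.94,-.342,0])
def cl(P): return np.r_[(P-O)@EX,(P-O)@EY,P[2]]
def wd(x,y,z): return O+x*EX+y*EY+np.array([0,0,z])
E
python3 - <<'E'
from h import *
print(cl(env.sense()["position"]), shift(wd(-.002,0,.128),-70))
E
```

```text
[-0.00863873 -0.01371944  0.29867119] [-0.54 -0.26  6.83  0.03]
```

carry_out:
  plan:
    - [[-0.3, -0.1, 0.3, 0], [-0.54, -0.26, 1, 0], [-0.54, -0.26, 2, 0], [-0.54, -0.26, 3, 0], [-0.54, -0.26, 4, 0], [-0.54, -0.26, 4.8, 0], [-0.54, -0.26, 5.5, 0], [-0.54, -0.26, 6.1, 0], [-0.54, -0.26, 6.6, 0], [-0.54, -0.26, 6.83, 0], [-0.54, -0.26, 6.83, 0], [-0.54, -0.26, 6.83, 0]]

```text
t: 3.25
position: [0.5967, -0.0842, 0.1289]
orientation: [0.0, 0.985, 0.175, 0.0]
contact_force: [-0.7, -0.3, 0.1]
gripper_width: 0.0855
grip_force: 0.0
```

carry_out:
  plan:
    - [[0, 0, 0, 0], [0, 0, 0, 0], [0, 0, 0, 0], [0, 0, 0, 0], [0, 0, 0, 0]]
  jaw: -0.3
  force: 30

```text
t: 3.67
position: [0.5969, -0.0845, 0.1287]
orientation: [-0.0, 0.985, 0.175, 0.001]
contact_force: [-0.2, 2.0, 1.2]
gripper_width: 0.0557
grip_force: 1.0
```

```bash
python3 - <<'E'
from h import *
s=env.sense(); print(s["t"],cl(s["position"]),s["gripper_width"],s["grip_force"],s["contact_force"])
cloud("wrist","w2")
E
```

```text
3.6667 [-0.00288761 -0.00090582  0.12865241] 0.055665476644180464 0.9830261446768418 [-0.18059992  1.9945513   1.21422354]
```

View pics/w2.png

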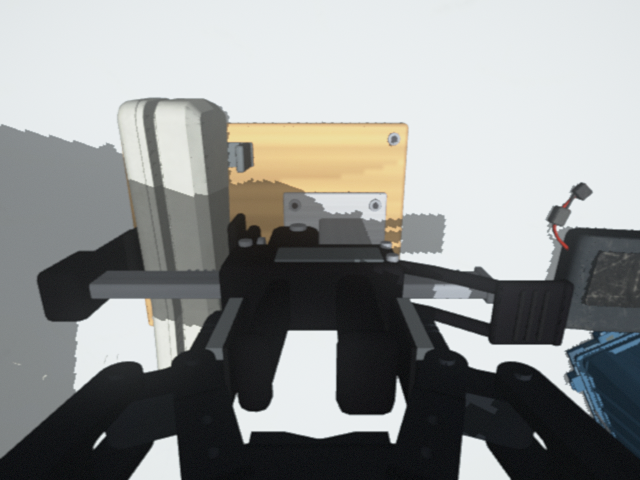

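The fingers sit either side of the handle and trigger, inner pads at about px (225,330) and (415,330), with the tab clear at (530,312). First stroke is with the jaw still free, squeezing and shifting the arm so the handle finger stays near the handle.

carry_out:
  plan:
    - [[0, 0.09, 0, 0], [0, 0.18, 0, 0], [0, 0.27, 0, 0], [0, 0.36, 0, 0], [0, 0.36, 0, 0], [0, 0.36, 0, 0], [0, 0.36, 0, 0]]
  jaw: 0.24
  force: 30

```text
t: 4.3
position: [0.5998, -0.0927, 0.1305]
orientation: [-0.0, 0.985, 0.175, 0.001]
contact_force: [-5.5, 4.8, 11.2]
gripper_width: 0.0332
grip_force: 28.2
```

```bash
python3 - <<'E'
from h import *
s=env.sense(); print(cl(s["position"]),s["gripper_width"],s["grip_force"],s["contact_force"]@EX)
P,p=cloud("scene"); np.save("pics/s.npy",P)
o=O
m=(p.max(-1)<70); L=np.stack([(P-o)@EX,(P-o)@EY,P[...,2]],-1)
m&=(L[...,2]>.085)&(L[...,2]<.12)&(abs(L[...,1])<.03)&(L[...,0]>.06)&(L[...,0]<.2)
print(m.sum(),np.percentile(L[m],[1,50,99],axis=0).round(4))
E
```

```text
[-0.01159571 -0.00083298  0.13053351] 0.0332162255235026 28.20700829201087 6.394090131511972
200 [[ 0.0626 -0.0115  0.0854]
 [ 0.1171  0.0015  0.1052]
 [ 0.1225  0.0125  0.1147]]
```

carry_out:
  plan:
    - [[0, -0.18, 0, 0], [0, -0.36, 0, 0], [0, -0.36, 0, 0], [0, -0.36, 0, 0], [0, -0.36, 0, 0], [0, -0.36, 0, 0]]
  jaw: -0.3

```text
t: 4.85
position: [0.5965, -0.0849, 0.1278]
orientation: [0.0, 0.985, 0.175, -0.0]
contact_force: [-1.3, 0.9, 2.1]
gripper_width: 0.0558
grip_force: 0.8
```

carry_out:
  plan:
    - [[0, 0.09, 0, 0], [0, 0.18, -0.03, 0], [0, 0.27, -0.08, 0], [0, 0.36, -0.12, 0], [0, 0.36, -0.12, 0], [0, 0.36, -0.12, 0], [0, 0.36, -0.12, 0]]
  jaw: 0.2

```text
t: 5.43
position: [0.5992, -0.0923, 0.1297]
orientation: [-0.001, 0.985, 0.174, -0.001]
contact_force: [0.4, 5.5, -5.6]
gripper_width: 0.0342
grip_force: 6.9
```

```bash
cat >> h.py <<'E'
def jawx():
    P,p=cloud("scene"); m=(p.max(-1)<70); L=np.stack([(P-O)@EX,(P-O)@EY,P[...,2]],-1)
    m&=(L[...,2]>.085)&(L[...,2]<.12)&(abs(L[...,1])<.03)&(L[...,0]>.06)&(L[...,0]<.2)
    return m.sum(),np.percentile(L[m][:,0],[50,90,99]).round(4)
def st():
    s=env.sense(); print(s["t"],cl(s["position"]).round(4),"w %.4f g %.2f"%(s["gripper_width"],s["grip_force"]),"fx %.2f fz %.2f"%(s["contact_force"]@EX,s["contact_force"][2]))
E
python3 -c "
from h import *
st();print(jawx())"
```

```text
5.4333 [-0.011  -0.0004  0.1297] w 0.0342 g 6.87 fx 5.00 fz -5.57
(np.int64(197), array([0.1147, 0.1181, 0.1199]))
```

carry_out:
  plan:
    - [[0, -0.18, 0.06, 0], [0, -0.36, 0.12, 0], [0, -0.36, 0.12, 0], [0, -0.36, 0.12, 0], [0, -0.36, 0.12, 0], [0, -0.36, 0.12, 0]]
  jaw: -0.4

```text
t: 5.98
position: [0.5969, -0.0851, 0.1285]
orientation: [0.0, 0.985, 0.175, 0.0]
contact_force: [0.7, -0.2, -0.2]
gripper_width: 0.0598
grip_force: 0.0
```

```bash
python3 -c "
from h import *
st();print(jawx())"
```

```text
5.9833 [-0.0034 -0.0007  0.1285] w 0.0598 g 0.00 fx -0.42 fz -0.23
(np.int64(199), array([0.1145, 0.118 , 0.1198]))
```

carry_out:
  plan:
    - [[0, 0.09, 0, 0], [0, 0.18, -0.02, 0], [0, 0.27, -0.04, 0], [0, 0.36, -0.06, 0], [0, 0.36, -0.06, 0], [0, 0.36, -0.06, 0], [0, 0.36, -0.06, 0]]
  jaw: 0.23

```text
t: 6.62
position: [0.5997, -0.0925, 0.1302]
orientation: [-0.001, 0.985, 0.174, 0.0]
contact_force: [-1.7, 2.8, 4.2]
gripper_width: 0.0334
grip_force: 25.9
```

```bash
python3 -c "
from h import *
st();print(jawx())"
```

```text
6.6167 [-0.0114 -0.0008  0.1302] w 0.0334 g 25.91 fx 3.20 fz 4.18
(np.int64(188), array([0.1099, 0.1137, 0.1151]))
```

```bash
python3 - <<'E'
from h import *
c,A,o=campose("scene"); d=np.load("pics/scene0.npy"); p=cv2.imread("pics/scene0.png")
v,u=np.mgrid[:480,:640]
P=np.stack([(u-c["cx"])/c["fx"]*d,(v-c["cy"])/c["fy"]*d,d],-1)@A.T+o
L=np.stack([(P-O)@EX,(P-O)@EY,P[...,2]],-1)
m=(p.max(-1)<70)&(L[...,2]>.085)&(L[...,2]<.12)&(abs(L[...,1])<.03)&(L[...,0]>.06)&(L[...,0]<.2)
print(m.sum(),np.percentile(L[m][:,0],[50,90,99]).round(4))
def unit(L,p):
    w=(p.min(-1)>90)&(L[...,2]>.06)&(L[...,2]<.09)&(abs(L[...,1])<.1)&(L[...,0]>.03)&(L[...,0]<.12)&(abs(L[...,1])>.025)
    return w.sum(),np.percentile(L[w][:,0],[2,50,98]).round(4),np.median(L[w][:,2])
print(unit(L,p))
P,p=cloud("scene");L=np.stack([(P-O)@EX,(P-O)@EY,P[...,2]],-1);print(unit(L,p))
E
```

```text
179 [0.1241 0.1268 0.1279]
(np.int64(743), array([0.0612, 0.0841, 0.0979]), np.float64(0.07174164028501495))
(np.int64(787), array([0.0556, 0.0796, 0.0917]), np.float64(0.07134166907192296))
```

carry_out:
  plan:
    - [[0, -0.18, 0.03, 0], [0, -0.36, 0.06, 0], [0, -0.36, 0.06, 0], [0, -0.36, 0.06, 0], [0, -0.36, 0.06, 0], [0, -0.36, 0.06, 0]]
  jaw: -0.4

```text
t: 7.22
position: [0.5967, -0.085, 0.128]
orientation: [0.0, 0.985, 0.175, -0.0]
contact_force: [0.2, 0.2, 0.0]
gripper_width: 0.0599
grip_force: 0.0
```

carry_out:
  plan:
    - [[0, 0.09, 0, 0], [0, 0.14, -0.02, 0], [0, 0.18, -0.03, 0], [0, 0.18, -0.03, 0], [0, 0.18, -0.03, 0], [0, 0.18, -0.03, 0]]
  jaw: 0

```text
t: 7.72
position: [0.5981, -0.0883, 0.1291]
orientation: [-0.001, 0.985, 0.174, 0.0]
contact_force: [-2.8, 5.0, 3.7]
gripper_width: 0.0431
grip_force: 5.1
```

carry_out:
  plan:
    - [[0, 0.09, -0.02, 0], [0, 0.14, -0.03, 0], [0, 0.14, -0.03, 0], [0, 0.14, -0.03, 0], [0, 0.14, -0.03, 0]]
  jaw: 0.18

```text
t: 8.13
position: [0.5995, -0.0921, 0.1298]
orientation: [-0.0, 0.985, 0.175, 0.0]
contact_force: [-1.2, 3.2, 2.4]
gripper_width: 0.0352
grip_force: 1.8
```

```bash
cat >> h.py <<'E'
def unit():
    P,p=cloud("scene"); L=np.stack([(P-O)@EX,(P-O)@EY,P[...,2]],-1)
    w=(p.min(-1)>90)&(L[...,2]>.06)&(L[...,2]<.09)&(abs(L[...,1])<.1)&(L[...,0]>.03)&(L[...,0]<.12)&(abs(L[...,1])>.025)
    return w.sum(),np.percentile(L[w][:,0],[2,50,98]).round(4)
E
python3 -c "
from h import *
st();print(jawx(),unit())"
```

```text
8.1333 [-0.011  -0.0007  0.1298] w 0.0352 g 1.77 fx 3.47 fz 2.41
(np.int64(187), array([0.107 , 0.1104, 0.1113])) (np.int64(778), array([0.0549, 0.0764, 0.0882]))
```

carry_out:
  plan:
    - [[0, -0.16, 0.03, 0], [0, -0.32, 0.06, 0], [0, -0.32, 0.06, 0], [0, -0.32, 0.06, 0], [0, -0.32, 0.06, 0], [0, -0.32, 0.06, 0]]
  jaw: -0.4

```text
t: 8.73
position: [0.5967, -0.0849, 0.128]
orientation: [0.0, 0.985, 0.175, -0.0]
contact_force: [-0.4, 0.8, -0.1]
gripper_width: 0.0594
grip_force: 0.0
```

carry_out:
  plan:
    - [[0, 0.09, 0, 0], [0, 0.14, -0.02, 0], [0, 0.18, -0.03, 0], [0, 0.18, -0.03, 0], [0, 0.18, -0.03, 0], [0, 0.18, -0.03, 0], [0, 0.18, -0.03, 0]]
  jaw: 0

```text
t: 9.32
position: [0.598, -0.0883, 0.1291]
orientation: [-0.001, 0.985, 0.175, 0.0]
contact_force: [-1.8, 4.3, 4.0]
gripper_width: 0.0426
grip_force: 4.9
```

carry_out:
  plan:
    - [[0, 0.04, -0.01, 0], [0, 0.07, -0.02, 0], [0, 0.07, -0.02, 0], [0, 0.07, -0.02, 0], [0, 0.07, -0.02, 0]]
  jaw: 0.09

```text
t: 9.73
position: [0.5987, -0.09, 0.1296]
orientation: [-0.001, 0.985, 0.175, 0.0]
contact_force: [-2.2, 4.6, 5.0]
gripper_width: 0.0392
grip_force: 8.1
```

```bash
python3 -c "
from h import *
st();print(jawx(),unit())"
```

```text
9.7333 [-0.0087 -0.0007  0.1296] w 0.0392 g 8.06 fx 5.04 fz 4.95
(np.int64(194), array([0.1035, 0.1072, 0.1092])) (np.int64(724), array([0.0547, 0.0745, 0.0859]))
```

carry_out:
  plan:
    - [[0, 0.04, -0.01, 0], [0, 0.07, -0.02, 0], [0, 0.07, -0.02, 0], [0, 0.07, -0.02, 0], [0, 0.07, -0.02, 0]]
  jaw: 0.18

```text
t: 10.25
position: [0.5993, -0.0918, 0.13]
orientation: [-0.0, 0.985, 0.174, 0.0]
contact_force: [-3.3, 5.4, 5.1]
gripper_width: 0.0354
grip_force: 11.4
```

```bash
python3 -c "
from h import *
st();print(jawx(),unit())"
```

```text
10.25 [-0.0105 -0.0006  0.13  ] w 0.0354 g 11.42 fx 6.18 fz 5.15
(np.int64(186), array([0.1025, 0.1061, 0.1071])) (np.int64(733), array([0.0553, 0.0744, 0.086 ]))
```

The lid is now being pressed. From here I go by feel. I'll push the trigger with small arm steps and keep the handle finger clear, so the wrist force is the trigger force.

carry_out:
  plan:
    - [[0, -0.16, 0.03, 0], [0, -0.32, 0.07, 0], [0, -0.32, 0.07, 0], [0, -0.32, 0.07, 0], [0, -0.32, 0.07, 0], [0, -0.32, 0.07, 0], [0, -0.32, 0.07, 0]]
  jaw: -0.4

```text
t: 10.93
position: [0.5968, -0.085, 0.1281]
orientation: [0.0, 0.985, 0.174, 0.0]
contact_force: [0.1, 0.9, 0.2]
gripper_width: 0.0599
grip_force: 0.0
```

```bash
python3 -c "
from h import *
st();print(jawx(),unit())"
```

```text
10.9333 [-0.0033 -0.0006  0.1281] w 0.0599 g 0.00 fx 0.85 fz 0.17
(np.int64(191), array([0.104 , 0.1073, 0.1086])) (np.int64(731), array([0.0551, 0.0743, 0.0863]))
```

carry_out:
  plan:
    - [[0, 0.04, 0, 0], [0, 0.04, 0, 0], [0, 0.04, 0, 0], [0, 0.04, 0, 0], [0, 0.04, 0, 0], [0, 0.04, 0, 0]]
  jaw: -0.2

```text
t: 11.53
position: [0.5971, -0.0855, 0.1283]
orientation: [-0.0, 0.985, 0.175, 0.0]
contact_force: [-1.0, 1.8, 2.6]
gripper_width: 0.051
grip_force: 1.4
```

```bash
python3 -c "
from h import *
st()"
```

```text
11.5333 [-0.0039 -0.0007  0.1283] w 0.0510 g 1.39 fx 2.05 fz 2.59
```

carry_out:
  plan:
    - [[0, 0.04, 0, 0], [0, 0.08, 0, 0], [0, 0.12, 0, 0], [0, 0.12, 0, 0], [0, 0.12, 0, 0]]

```text
t: 11.95
position: [0.5981, -0.0883, 0.1283]
orientation: [-0.0, 0.985, 0.175, 0.0]
contact_force: [-1.6, 4.2, 3.8]
gripper_width: 0.0511
grip_force: 2.5
```

carry_out:
  plan:
    - [[0, 0.03, 0, 0], [0, 0.06, 0, 0], [0, 0.06, 0, 0], [0, 0.06, 0, 0]]

```text
t: 12.28
position: [0.5985, -0.0896, 0.1283]
orientation: [-0.0, 0.985, 0.175, 0.0]
contact_force: [-3.0, 5.4, 4.3]
gripper_width: 0.0513
grip_force: 3.0
```

carry_out:
  plan:
    - [[0, 0.03, 0, 0], [0, 0.06, 0, 0], [0, 0.06, 0, 0], [0, 0.06, 0, 0]]

```text
t: 12.62
position: [0.599, -0.0907, 0.1284]
orientation: [-0.0, 0.985, 0.175, 0.0]
contact_force: [-2.5, 6.5, 6.1]
gripper_width: 0.0509
grip_force: 3.6
```

```bash
python3 -c "
from h import *
st()"
```

```text
12.6167 [-0.0094 -0.0007  0.1284] w 0.0509 g 3.56 fx 6.96 fz 6.06
```

carry_out:
  plan:
    - [[0, 0.03, -0.02, 0], [0, 0.06, -0.02, 0], [0, 0.06, -0.02, 0], [0, 0.06, -0.02, 0]]

```text
t: 12.95
position: [0.5993, -0.0918, 0.1285]
orientation: [-0.001, 0.985, 0.175, -0.0]
contact_force: [-2.7, 8.3, 4.3]
gripper_width: 0.0514
grip_force: 4.0
```

carry_out:
  plan:
    - [[0, 0.03, -0.02, 0], [0, 0.06, -0.02, 0], [0, 0.06, -0.02, 0], [0, 0.06, -0.02, 0]]

```text
t: 13.28
position: [0.5997, -0.0929, 0.1285]
orientation: [-0.001, 0.985, 0.174, -0.0]
contact_force: [-2.2, 8.3, 2.6]
gripper_width: 0.0513
grip_force: 4.3
```

```bash
python3 -c "
from h import *
st();print(jawx(),unit())"
```

```text
13.2833 [-0.0117 -0.0006  0.1285] w 0.0513 g 4.27 fx 8.60 fz 2.57
(np.int64(190), array([0.1029, 0.1061, 0.1077])) (np.int64(728), array([0.055 , 0.0745, 0.0859]))
```

carry_out:
  plan:
    - [[0, 0.03, 0, 0], [0, 0.06, 0, 0], [0, 0.06, 0, 0], [0, 0.06, 0, 0]]

```text
t: 13.72
position: [0.6001, -0.0941, 0.1285]
orientation: [-0.001, 0.985, 0.175, -0.0]
contact_force: [-3.3, 9.5, 3.2]
gripper_width: 0.0512
grip_force: 4.8
```

carry_out:
  plan:
    - [[0, 0.03, 0, 0], [0, 0.06, 0, 0], [0, 0.06, 0, 0], [0, 0.06, 0, 0]]

```text
t: 14.05
position: [0.6005, -0.0951, 0.1285]
orientation: [-0.001, 0.985, 0.175, -0.0]
contact_force: [-3.0, 10.1, 4.3]
gripper_width: 0.0514
grip_force: 5.3
```

```bash
python3 -c "
from h import *
st();print(jawx(),unit()); P,p=cloud('wrist','w3')"
```

```text
14.05 [-0.0141 -0.0006  0.1285] w 0.0514 g 5.35 fx 10.56 fz 4.33
(np.int64(186), array([0.1027, 0.1054, 0.1075])) (np.int64(725), array([0.0552, 0.0746, 0.086 ]))
```

View pics/w3.png

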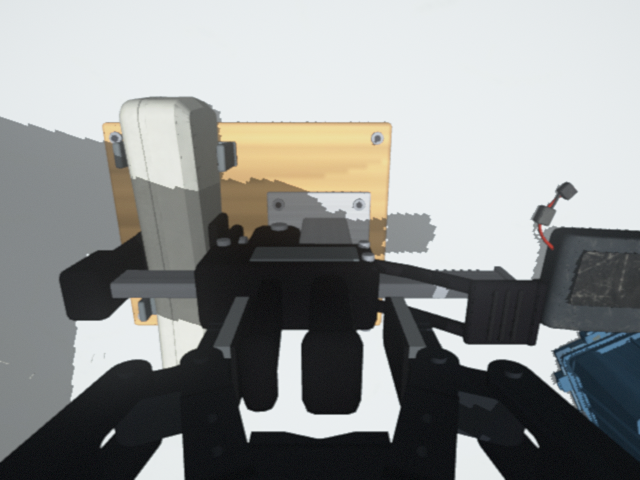

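The lid's dark gap at (150,200) has closed to a hairline, so the lid is home. The force is rising at the pad's stiffness, about 20 N at the jaw now. I'll squeeze on to about 30 N.

carry_out:
  plan:
    - [[0, 0.03, 0, 0], [0, 0.06, 0, 0], [0, 0.06, 0, 0], [0, 0.06, 0, 0]]

```text
t: 14.53
position: [0.6008, -0.0959, 0.1285]
orientation: [-0.002, 0.985, 0.174, -0.001]
contact_force: [-3.2, 12.3, 4.9]
gripper_width: 0.0512
grip_force: 6.5
```

carry_out:
  plan:
    - [[0, 0.03, 0, 0], [0, 0.06, 0, 0], [0, 0.06, 0, 0], [0, 0.06, 0, 0]]

```text
t: 14.87
position: [0.6011, -0.0969, 0.1285]
orientation: [-0.002, 0.985, 0.174, -0.001]
contact_force: [-4.5, 15.1, 5.3]
gripper_width: 0.0514
grip_force: 7.6
```

```bash
python3 -c "
from h import *
st();print(jawx())"
```

```text
14.8667 [-0.0159 -0.0006  0.1285] w 0.0514 g 7.60 fx 15.76 fz 5.30
(np.int64(186), array([0.102 , 0.1048, 0.1065]))
```

carry_out:
  plan:
    - [[0, -0.1, 0, 0], [0, -0.2, 0, 0], [0, -0.3, 0, 0], [0, -0.4, 0, 0], [0, -0.5, 0, 0], [0, -0.54, 0.02, 0], [0, -0.54, 0.02, 0]]
  jaw: -0.4

```text
t: 15.5
position: [0.5973, -0.0873, 0.1287]
orientation: [0.0, 0.985, 0.175, -0.0]
contact_force: [-1.6, 1.2, -0.2]
gripper_width: 0.0595
grip_force: 0.8
```

```bash
python3 -c "
from h import *
st();print(jawx(),unit(),jawx())"
```

```text
15.5 [-0.0056 -0.0003  0.1287] w 0.0595 g 0.82 fx 1.70 fz -0.20
(np.int64(184), array([0.1032, 0.1065, 0.1087])) (np.int64(730), array([0.0548, 0.0745, 0.086 ])) (np.int64(190), array([0.1032, 0.1062, 0.1082]))
```

carry_out:
  plan:
    - [[0, -0.09, 0, 0], [0, -0.09, 0, 0], [0, -0.09, 0, 0], [0, -0.09, 0, 0]]

```text
t: 15.98
position: [0.5971, -0.0851, 0.1288]
orientation: [0.0, 0.985, 0.175, 0.0]
contact_force: [0.4, 0.3, -0.2]
gripper_width: 0.0599
grip_force: 0.2
```

carry_out:
  plan:
    - [[0, 0.04, 0, 0], [0, 0.08, 0, 0], [0, 0.12, 0, 0], [0, 0.16, 0, 0], [0, 0.16, 0, 0], [0, 0.16, 0, 0], [0, 0.16, 0, 0]]
  jaw: -0.2

```text
t: 16.57
position: [0.5979, -0.0871, 0.1294]
orientation: [-0.001, 0.985, 0.175, 0.0]
contact_force: [-3.2, 7.0, 3.7]
gripper_width: 0.0513
grip_force: 4.1
```

carry_out:
  plan:
    - [[0, 0.03, 0, 0], [0, 0.06, 0, 0], [0, 0.06, 0, 0], [0, 0.06, 0, 0]]

```text
t: 16.9
position: [0.5984, -0.0884, 0.1295]
orientation: [-0.001, 0.985, 0.175, 0.0]
contact_force: [-3.3, 7.8, 5.0]
gripper_width: 0.0512
grip_force: 4.4
```

carry_out:
  plan:
    - [[0, 0.03, 0, 0], [0, 0.06, 0, 0], [0, 0.06, 0, 0], [0, 0.06, 0, 0]]

```text
t: 17.23
position: [0.5988, -0.0895, 0.1296]
orientation: [-0.001, 0.985, 0.175, 0.0]
contact_force: [-4.0, 9.0, 6.1]
gripper_width: 0.0515
grip_force: 5.1
```

```bash
python3 -c "
from h import *
st()"
```

```text
17.2333 [-0.0083 -0.0009  0.1296] w 0.0515 g 5.09 fx 9.87 fz 6.05
```

carry_out:
  plan:
    - [[0, 0.03, 0, 0], [0, 0.06, 0, 0], [0, 0.06, 0, 0], [0, 0.06, 0, 0]]

```text
t: 17.57
position: [0.5992, -0.0907, 0.1297]
orientation: [-0.001, 0.985, 0.175, 0.0]
contact_force: [-5.3, 10.4, 7.5]
gripper_width: 0.0516
grip_force: 5.7
```

carry_out:
  plan:
    - [[0, 0.03, 0, 0], [0, 0.06, 0, 0], [0, 0.06, 0, 0], [0, 0.06, 0, 0]]

```text
t: 17.9
position: [0.6, -0.0927, 0.1298]
orientation: [-0.001, 0.985, 0.175, 0.0]
contact_force: [-3.8, 8.2, 6.6]
gripper_width: 0.0514
grip_force: 4.1
```

```bash
python3 -c "
from h import *
st();print(jawx())"
```

```text
17.9 [-0.0117 -0.001   0.1298] w 0.0514 g 4.09 fx 9.02 fz 6.56
(np.int64(189), array([0.1022, 0.1055, 0.1078]))
```

carry_out:
  plan:
    - [[0, 0.03, 0, 0], [0, 0.06, 0, 0], [0, 0.06, 0, 0], [0, 0.06, 0, 0]]

```text
t: 18.28
position: [0.6004, -0.0939, 0.1298]
orientation: [-0.001, 0.985, 0.175, 0.0]
contact_force: [-3.8, 8.9, 7.3]
gripper_width: 0.0514
grip_force: 4.8
```

carry_out:
  plan:
    - [[0, 0.03, 0, 0], [0, 0.06, 0, 0], [0, 0.06, 0, 0], [0, 0.06, 0, 0]]

```text
t: 18.62
position: [0.6008, -0.095, 0.1299]
orientation: [-0.001, 0.985, 0.175, 0.0]
contact_force: [-4.3, 9.8, 7.9]
gripper_width: 0.0514
grip_force: 5.5
```

```bash
python3 -c "
from h import *
st();print(jawx())"
```

```text
18.6167 [-0.014  -0.001   0.1299] w 0.0514 g 5.46 fx 10.71 fz 7.92
(np.int64(183), array([0.1022, 0.1053, 0.1067]))
```

carry_out:
  plan:
    - [[0, 0.03, 0, 0], [0, 0.06, 0, 0], [0, 0.06, 0, 0], [0, 0.06, 0, 0]]

```text
t: 19.0
position: [0.6011, -0.0957, 0.1298]
orientation: [-0.002, 0.985, 0.175, 0.0]
contact_force: [-5.4, 12.4, 8.2]
gripper_width: 0.0517
grip_force: 6.7
```

carry_out:
  plan:
    - [[0, 0.03, 0, 0], [0, 0.06, 0, 0], [0, 0.06, 0, 0], [0, 0.06, 0, 0]]

```text
t: 19.33
position: [0.6013, -0.0964, 0.1297]
orientation: [-0.002, 0.985, 0.175, -0.0]
contact_force: [-6.4, 13.4, 9.7]
gripper_width: 0.0515
grip_force: 8.0
```

```bash
python3 -c "
from h import *
st();print(jawx())"
```

```text
19.3333 [-0.0156 -0.0009  0.1297] w 0.0515 g 8.03 fx 14.76 fz 9.70
(np.int64(179), array([0.1016, 0.1052, 0.1061]))
```

carry_out:
  plan:
    - [[0, 0, -0.04, 0], [0, 0, -0.08, 0], [0, 0, -0.08, 0], [0, 0, -0.08, 0]]

```text
t: 19.72
position: [0.6012, -0.0961, 0.1298]
orientation: [-0.003, 0.985, 0.175, -0.001]
contact_force: [-3.9, 13.6, 1.2]
gripper_width: 0.051
grip_force: 7.3
```

```bash
python3 -c "
from h import *
st();print(jawx())
P,p=cloud('scene','s5')
im=cv2.imread('pics/s5.png')[190:300,230:345]; cv2.imwrite('pics/s5c.png',cv2.resize(im,None,fx=5,fy=5,interpolation=cv2.INTER_CUBIC))"
```

```text
19.7167 [-0.0153 -0.0009  0.1298] w 0.0510 g 7.34 fx 14.10 fz 1.20
(np.int64(186), array([0.1023, 0.1053, 0.1067]))
```

View pics/s5c.png

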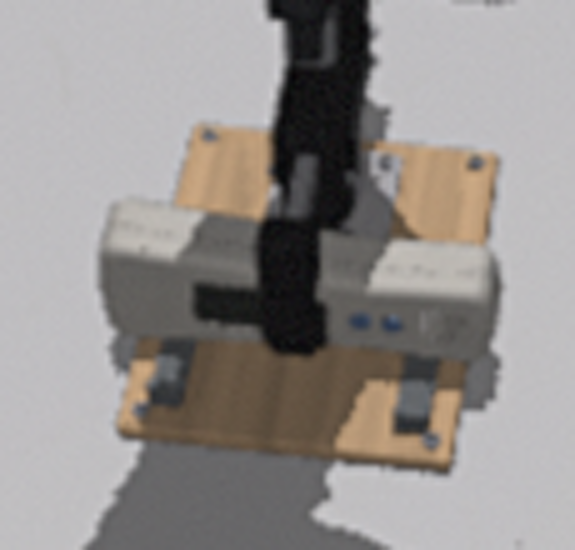

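The close crop shows the unit upright in its saddles with the lid flush and the jaw pad against it at (290,300). With the friction relieved the trigger force is 14.1 N, about 30 N at the jaw. One more small nudge, then I'll let go.

carry_out:
  plan:
    - [[0, 0.03, -0.01, 0], [0, 0.03, -0.01, 0], [0, 0.03, -0.01, 0]]

```text
t: 20.07
position: [0.6013, -0.0965, 0.1298]
orientation: [-0.003, 0.985, 0.174, -0.001]
contact_force: [-3.7, 14.9, -0.2]
gripper_width: 0.0512
grip_force: 7.8
```

```bash
python3 -c "
from h import *
st()"
```

```text
20.0667 [-0.0157 -0.0009  0.1298] w 0.0512 g 7.82 fx 15.31 fz -0.22
```

carry_out:
  plan:
    - [[0, -0.1, 0.02, 0], [0, -0.2, 0.04, 0], [0, -0.3, 0.06, 0], [0, -0.4, 0.08, 0], [0, -0.5, 0.09, 0], [0, -0.62, 0.09, 0], [0, -0.62, 0.09, 0], [0, -0.62, 0.09, 0]]
  jaw: -0.4

```text
t: 20.73
position: [0.5973, -0.0863, 0.1288]
orientation: [0.0, 0.985, 0.175, 0.0]
contact_force: [0.4, 1.2, 0.8]
gripper_width: 0.0596
grip_force: 0.0
```

```bash
python3 -c "
from h import *
st();print(jawx(),jawx())"
```

```text
20.7333 [-0.0047 -0.0006  0.1288] w 0.0596 g 0.00 fx 1.03 fz 0.76
(np.int64(182), array([0.1036, 0.107 , 0.1091])) (np.int64(191), array([0.1031, 0.1068, 0.1085]))
```

carry_out:
  plan:
    - [[0, 0.02, 0, 0], [0, 0.04, 0, 0], [0, 0.06, 0, 0], [0, 0.06, 0, 0], [0, 0.06, 0, 0], [0, 0.06, 0, 0], [0, 0.06, 0, 0]]
  jaw: -0.2

```text
t: 21.42
position: [0.5977, -0.0876, 0.1285]
orientation: [0.0, 0.985, 0.175, -0.0]
contact_force: [-0.2, 0.2, -0.6]
gripper_width: 0.051
grip_force: 0.0
```

carry_out:
  plan:
    - [[0, 0.04, -0.01, 0], [0, 0.04, -0.01, 0], [0, 0.04, -0.01, 0]]

```text
t: 21.67
position: [0.5981, -0.0886, 0.1288]
orientation: [0.0, 0.985, 0.175, 0.0]
contact_force: [0.2, 0.3, 0.7]
gripper_width: 0.051
grip_force: 0.0
```

carry_out:
  plan:
    - [[0, 0.04, -0.01, 0], [0, 0.04, -0.01, 0], [0, 0.04, -0.01, 0]]

```text
t: 21.92
position: [0.5983, -0.0895, 0.1291]
orientation: [-0.0, 0.985, 0.175, -0.0]
contact_force: [0.3, 0.6, -0.1]
gripper_width: 0.0511
grip_force: 0.1
```

```bash
python3 -c "
from h import *
st()"
```

```text
21.9167 [-0.0081 -0.0005  0.1291] w 0.0511 g 0.09 fx 0.42 fz -0.06
```

The trigger isn't pushing back at 17 mm, so I'll look.

```bash
python3 -c "
from h import *
P,p=cloud('wrist','w4');cv2.imwrite('pics/w4c.png',cv2.resize(p[180:440,50:600,::-1],(800,378)))
L=np.stack([(P-O)@EX,(P-O)@EY,P[...,2]],-1)
for a,b in((.160,.175),(.12,.132)):
  m=(p.max(-1)<80)&(L[...,2]>a)&(L[...,2]<b)&(abs(L[...,1])<.02)&(L[...,0]>-.12)&(L[...,0]<.06); print(np.histogram(L[m][:,0]*1000,bins=range(-112,40,4)))
print(jawx(),unit());st()"
```

```text
(array([   0,    0,    0,    0,    0,    0,    0,    0,    0,    0,    0,
          0,    0,    0,    0,    7,   95,  108,  271,  887,    4,  812,
       1076, 1082, 1082,  753,    0,    0,    0,  680, 1030,  861,  870,
        241,   88,   75,    8]), array([-112, -108, -104, -100,  -96,  -92,  -88,  -84,  -80,  -76,  -72,
        -68,  -64,  -60,  -56,  -52,  -48,  -44,  -40,  -36,  -32,  -28,
        -24,  -20,  -16,  -12,   -8,   -4,    0,    4,    8,   12,   16,
         20,   24,   28,   32,   36]))
(array([  1, 416, 682, 537, 595, 669, 614, 612, 769, 261,  49,   0,   0,
         0,   0,   0,   0,   0,   0,   0,   0,  74, 118, 117, 122,  47,
         0,   0,   0, 199, 121,  71,   4,   0,   0,   0,   0]), array([-112, -108, -104, -100,  -96,  -92,  -88,  -84,  -80,  -76,  -72,
        -68,  -64,  -60,  -56,  -52,  -48,  -44,  -40,  -36,  -32,  -28,
        -24,  -20,  -16,  -12,   -8,   -4,    0,    4,    8,   12,   16,
         20,   24,   28,   32,   36]))
(np.int64(190), array([0.1031, 0.1069, 0.108 ])) (np.int64(731), array([0.0554, 0.0747, 0.0857]))
22.0667 [-0.008  -0.0005  0.129 ] w 0.0514 g 0.07 fx 0.26 fz 0.05
```

View pics/w4c.png

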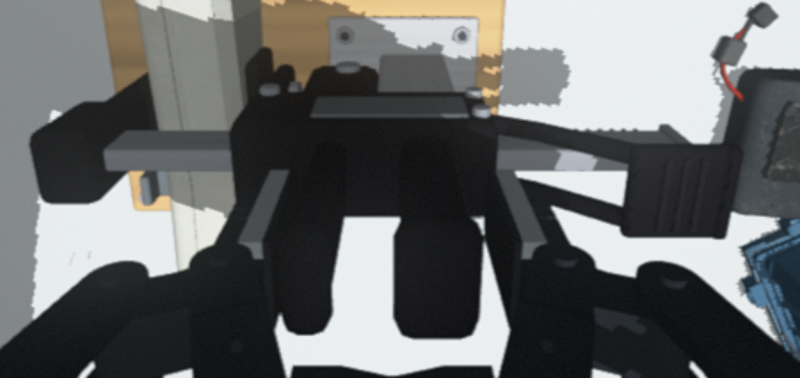

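carry_out:
  plan:
    - [[0, -0.1, 0, 0], [0, -0.2, 0.02, 0], [0, -0.2, 0.02, 0], [0, -0.2, 0.02, 0]]
  jaw: -0.5

```text
t: 22.4
position: [0.5966, -0.0846, 0.1286]
orientation: [0.0, 0.985, 0.175, -0.0]
contact_force: [0.9, 0.5, -0.1]
gripper_width: 0.0644
grip_force: 0.0
```

```bash
cat >> h.py <<'E'
def trig():
    P,p=cloud('wrist'); L=np.stack([(P-O)@EX,(P-O)@EY,P[...,2]],-1)
    m=(p.max(-1)<80)&(L[...,2]>.162)&(L[...,2]<.175)&(abs(L[...,1])<.008)&(L[...,0]>-.005)&(L[...,0]<.05)
    return m.sum(),np.histogram(L[m][:,0]*1000,bins=range(-4,40,2))
E
python3 -c "
from h import *
st();print(trig())"
```

```text
22.4 [-0.0028 -0.0006  0.1286] w 0.0644 g 0.00 fx 0.20 fz -0.13
(np.int64(2191), (array([  0,   0,   0,   0,  96, 290, 295, 267, 262, 244,  49,   0,   0,
         0,   0,   0, 524,  98,   2,   0,   5]), array([-4, -2,  0,  2,  4,  6,  8, 10, 12, 14, 16, 18, 20, 22, 24, 26, 28,
       30, 32, 34, 36, 38])))
```

carry_out:
  plan:
    - [[0, 0, 0, 0], [0, 0, 0, 0], [0, 0, 0, 0], [0, 0, 0, 0], [0, 0, 0, 0], [0, 0, 0, 0], [0, 0, 0, 0], [0, 0, 0, 0]]

```text
t: 23.12
position: [0.5967, -0.0848, 0.1286]
orientation: [-0.0, 0.985, 0.175, 0.0]
contact_force: [-0.3, -0.7, -0.4]
gripper_width: 0.0643
grip_force: 0.0
```

```bash
python3 -c "
from h import *
st();print(trig());print(jawx())"
```

```text
23.1167 [-0.003  -0.0006  0.1286] w 0.0643 g 0.00 fx -0.57 fz -0.40
(np.int64(2165), (array([  0,   0,   0,   0,  96, 295, 281, 277, 262, 240,  51,   0,   0,
         0,   0,   0, 530,  66,   0,   0,   4]), array([-4, -2,  0,  2,  4,  6,  8, 10, 12, 14, 16, 18, 20, 22, 24, 26, 28,
       30, 32, 34, 36, 38])))
(np.int64(190), array([0.1029, 0.1065, 0.1074]))
```

carry_out:
  plan:
    - [[0, 0.06, 0, 0], [0, 0.12, 0, 0], [0, 0.18, 0, 0], [0, 0.24, -0.02, 0], [0, 0.24, -0.02, 0], [0, 0.24, -0.02, 0]]
  jaw: -0.2

```text
t: 23.72
position: [0.5986, -0.0904, 0.1289]
orientation: [-0.0, 0.985, 0.174, -0.0]
contact_force: [-0.6, 0.5, -1.2]
gripper_width: 0.051
grip_force: 0.5
```

carry_out:
  plan:
    - [[0, 0.04, -0.01, 0], [0, 0.04, -0.01, 0], [0, 0.04, -0.01, 0]]

```text
t: 23.97
position: [0.5988, -0.0911, 0.129]
orientation: [-0.0, 0.985, 0.175, -0.0]
contact_force: [-0.7, 2.4, -1.8]
gripper_width: 0.0514
grip_force: 1.1
```

carry_out:
  plan:
    - [[0, 0.04, -0.01, 0], [0, 0.04, -0.01, 0], [0, 0.04, -0.01, 0]]

```text
t: 24.22
position: [0.5991, -0.0921, 0.1292]
orientation: [-0.0, 0.985, 0.175, -0.0]
contact_force: [-0.2, 3.1, -2.3]
gripper_width: 0.0509
grip_force: 1.7
```

```bash
python3 -c "
from h import *
st();print(trig());print(jawx())"
```

```text
24.2167 [-0.0107 -0.0003  0.1292] w 0.0509 g 1.70 fx 3.01 fz -2.29
(np.int64(2077), (array([  0,   0,   0, 231, 284, 288, 272, 249, 193, 395,  98,   0,   0,
        10,  27,  26,   0,   4,   0,   0,   0]), array([-4, -2,  0,  2,  4,  6,  8, 10, 12, 14, 16, 18, 20, 22, 24, 26, 28,
       30, 32, 34, 36, 38])))
(np.int64(189), array([0.103 , 0.1062, 0.1084]))
```

carry_out:
  plan:
    - [[0, 0.04, -0.01, 0], [0, 0.04, -0.01, 0], [0, 0.04, -0.01, 0]]

```text
t: 24.57
position: [0.5994, -0.093, 0.1295]
orientation: [-0.0, 0.985, 0.175, -0.0]
contact_force: [-1.7, 4.5, -3.1]
gripper_width: 0.0513
grip_force: 2.3
```

carry_out:
  plan:
    - [[0, 0.04, -0.01, 0], [0, 0.04, -0.01, 0], [0, 0.04, -0.01, 0]]

```text
t: 24.82
position: [0.5997, -0.0938, 0.1295]
orientation: [-0.0, 0.985, 0.174, -0.0]
contact_force: [-1.2, 5.8, -3.8]
gripper_width: 0.0512
grip_force: 2.7
```

carry_out:
  plan:
    - [[0, 0.04, 0, 0], [0, 0.04, 0, 0], [0, 0.04, 0, 0]]

```text
t: 25.07
position: [0.5999, -0.0945, 0.1296]
orientation: [-0.001, 0.985, 0.174, -0.001]
contact_force: [-1.9, 6.5, -4.2]
gripper_width: 0.0513
grip_force: 3.1
```

```bash
python3 -c "
from h import *
st();print(trig());print(jawx())"
```

```text
25.0667 [-0.0133 -0.0003  0.1296] w 0.0513 g 3.15 fx 6.78 fz -4.16
(np.int64(2064), (array([  0,  13, 303, 280, 283, 261, 249, 309, 281,  20,   0,   0,  17,
        28,  17,   0,   3,   0,   0,   0,   0]), array([-4, -2,  0,  2,  4,  6,  8, 10, 12, 14, 16, 18, 20, 22, 24, 26, 28,
       30, 32, 34, 36, 38])))
(np.int64(191), array([0.1031, 0.1064, 0.1077]))
```

carry_out:
  plan:
    - [[0, 0.04, 0.03, 0], [0, 0.04, 0.03, 0], [0, 0.04, 0.03, 0]]

```text
t: 25.42
position: [0.6002, -0.0953, 0.1295]
orientation: [-0.001, 0.985, 0.175, -0.0]
contact_force: [-3.3, 7.0, -0.3]
gripper_width: 0.0513
grip_force: 3.8
```

carry_out:
  plan:
    - [[0, 0.04, 0, 0], [0, 0.04, 0, 0], [0, 0.04, 0, 0]]

```text
t: 25.67
position: [0.6007, -0.0965, 0.1295]
orientation: [-0.0, 0.985, 0.175, -0.0]
contact_force: [-2.1, 6.6, -1.0]
gripper_width: 0.0513
grip_force: 3.0
```

```bash
python3 -c "
from h import *
st();print(trig());print(jawx())"
```

```text
25.6667 [-0.0155 -0.0003  0.1295] w 0.0513 g 2.98 fx 6.91 fz -1.03
(np.int64(2088), (array([ 64, 307, 290, 266, 252, 248, 345, 237,  13,   0,   0,  21,  26,
        16,   1,   2,   0,   0,   0,   0,   0]), array([-4, -2,  0,  2,  4,  6,  8, 10, 12, 14, 16, 18, 20, 22, 24, 26, 28,
       30, 32, 34, 36, 38])))
(np.int64(189), array([0.1032, 0.1062, 0.1074]))
```

carry_out:
  plan:
    - [[0, 0.04, 0, 0], [0, 0.04, 0, 0], [0, 0.04, 0, 0]]

```text
t: 26.02
position: [0.6009, -0.0973, 0.1295]
orientation: [-0.001, 0.985, 0.175, -0.0]
contact_force: [-3.1, 6.4, -1.3]
gripper_width: 0.0513
grip_force: 3.6
```

carry_out:
  plan:
    - [[0, 0.04, -0.01, 0], [0, 0.04, -0.01, 0], [0, 0.04, -0.01, 0]]

```text
t: 26.27
position: [0.6011, -0.0978, 0.1295]
orientation: [-0.001, 0.985, 0.175, -0.001]
contact_force: [-2.7, 7.9, -1.3]
gripper_width: 0.0513
grip_force: 4.1
```

carry_out:
  plan:
    - [[0, 0.04, -0.01, 0], [0, 0.04, -0.01, 0], [0, 0.04, -0.01, 0]]

```text
t: 26.52
position: [0.6013, -0.0984, 0.1295]
orientation: [-0.001, 0.985, 0.174, -0.001]
contact_force: [-2.1, 8.9, -2.5]
gripper_width: 0.0512
grip_force: 4.6
```

```bash
python3 -c "
from h import *
st();print(trig());print(jawx())"
```

```text
26.5167 [-0.0174 -0.0003  0.1295] w 0.0512 g 4.61 fx 9.11 fz -2.55
(np.int64(2130), (array([280, 278, 276, 255, 208, 373, 241,   9,   0,   0,  16,  25,  16,
         0,   0,   0,   0,   0,   0,   0,   0]), array([-4, -2,  0,  2,  4,  6,  8, 10, 12, 14, 16, 18, 20, 22, 24, 26, 28,
       30, 32, 34, 36, 38])))
(np.int64(190), array([0.1027, 0.106 , 0.108 ]))
```

carry_out:
  plan:
    - [[0, -0.1, 0.02, 0], [0, -0.2, 0.04, 0], [0, -0.3, 0.05, 0], [0, -0.4, 0.06, 0], [0, -0.5, 0.06, 0], [0, -0.62, 0.06, 0], [0, -0.66, 0.06, 0], [0, -0.66, 0.06, 0], [0, -0.66, 0.06, 0]]
  jaw: -0.5

```text
t: 27.37
position: [0.5967, -0.0844, 0.1285]
orientation: [0.0, 0.985, 0.175, 0.0]
contact_force: [-0.8, 0.0, 0.1]
gripper_width: 0.064
grip_force: 0.0
```

```bash
python3 -c "
from h import *
st();print(trig());print(jawx(),jawx(),jawx())"
```

```text
27.3667 [-0.0027 -0.0007  0.1285] w 0.0640 g 0.00 fx 0.28 fz 0.12
(np.int64(2177), (array([  0,   0,   0,   0,   0,   0,   0,   0,  60, 328, 288, 270, 259,
       231,  82,   0, 507, 101,   1,   0,   1]), array([-4, -2,  0,  2,  4,  6,  8, 10, 12, 14, 16, 18, 20, 22, 24, 26, 28,
       30, 32, 34, 36, 38])))
(np.int64(191), array([0.103 , 0.1065, 0.1081])) (np.int64(192), array([0.1026, 0.1062, 0.1072])) (np.int64(191), array([0.1031, 0.1064, 0.1083]))
```

carry_out:
  plan:
    - [[0, 0.03, 0, 0], [0, 0.07, 0, 0], [0, 0.07, 0, 0], [0, 0.07, 0, 0], [0, 0.07, 0, 0], [0, 0.07, 0, 0]]
  jaw: -0.2

```text
t: 28.07
position: [0.5967, -0.0848, 0.1287]
orientation: [-0.001, 0.985, 0.175, -0.0]
contact_force: [-2.2, 4.8, 3.0]
gripper_width: 0.0512
grip_force: 2.9
```

carry_out:
  plan:
    - [[0, 0.06, -0.01, 0], [0, 0.06, -0.01, 0], [0, 0.06, -0.01, 0]]

```text
t: 28.32
position: [0.5971, -0.0859, 0.1288]
orientation: [-0.001, 0.985, 0.175, -0.0]
contact_force: [-1.7, 6.6, 4.2]
gripper_width: 0.0509
grip_force: 3.5
```

carry_out:
  plan:
    - [[0, 0.06, -0.01, 0], [0, 0.06, -0.01, 0], [0, 0.06, -0.01, 0]]

```text
t: 28.57
position: [0.5975, -0.0871, 0.1289]
orientation: [-0.001, 0.985, 0.175, -0.0]
contact_force: [-2.8, 8.0, 3.9]
gripper_width: 0.0518
grip_force: 4.0
```

carry_out:
  plan:
    - [[0, 0.06, -0.01, 0], [0, 0.06, -0.01, 0], [0, 0.06, -0.01, 0]]

```text
t: 28.82
position: [0.598, -0.0883, 0.1291]
orientation: [-0.001, 0.985, 0.175, -0.0]
contact_force: [-2.7, 7.3, 2.5]
gripper_width: 0.0511
grip_force: 4.1
```

```bash
python3 -c "
from h import *
st();print(trig());print(jawx())"
```

```text
28.8167 [-0.0069 -0.0006  0.1291] w 0.0511 g 4.11 fx 7.81 fz 2.50
(np.int64(2017), (array([  0,   0,   0,   0,   0, 260, 290, 278, 272, 241, 179, 426,  39,
         0,   0,   5,  14,   9,   0,   4,   0]), array([-4, -2,  0,  2,  4,  6,  8, 10, 12, 14, 16, 18, 20, 22, 24, 26, 28,
       30, 32, 34, 36, 38])))
(np.int64(191), array([0.1024, 0.1057, 0.1077]))
```

carry_out:
  plan:
    - [[0, 0.06, -0.01, 0], [0, 0.06, -0.01, 0], [0, 0.06, -0.01, 0]]

```text
t: 29.17
position: [0.5984, -0.0893, 0.1291]
orientation: [-0.002, 0.985, 0.175, -0.001]
contact_force: [-3.0, 9.6, 3.6]
gripper_width: 0.0511
grip_force: 4.8
```

carry_out:
  plan:
    - [[0, 0.06, -0.01, 0], [0, 0.06, -0.01, 0], [0, 0.06, -0.01, 0]]

```text
t: 29.42
position: [0.5987, -0.0904, 0.1292]
orientation: [-0.002, 0.985, 0.175, -0.001]
contact_force: [-2.6, 10.2, 3.1]
gripper_width: 0.0511
grip_force: 5.4
```

carry_out:
  plan:
    - [[0, 0.06, -0.01, 0], [0, 0.06, -0.01, 0], [0, 0.06, -0.01, 0]]

```text
t: 29.67
position: [0.5994, -0.0923, 0.1294]
orientation: [-0.001, 0.985, 0.175, -0.001]
contact_force: [-1.5, 6.6, 1.1]
gripper_width: 0.051
grip_force: 3.8
```

```bash
python3 -c "
from h import *
st();print(trig());print(jawx())"
```

```text
29.6667 [-0.011  -0.0006  0.1294] w 0.0510 g 3.83 fx 6.72 fz 1.07
(np.int64(2001), (array([  0,   0,   0, 273, 288, 274, 269, 247, 204, 404,  13,   0,   0,
         8,  12,   8,   0,   1,   0,   0,   0]), array([-4, -2,  0,  2,  4,  6,  8, 10, 12, 14, 16, 18, 20, 22, 24, 26, 28,
       30, 32, 34, 36, 38])))
(np.int64(192), array([0.1028, 0.1056, 0.1082]))
```

```bash
cat >> h.py <<'E'
def jm(k=4):
    """jaw shift in mm toward -x (closing) against reference s5 (f=14.1 N), by ECC on the jaw head"""
    ref=cv2.imread("pics/s5.png",0).astype(np.float32)
    im=np.mean([cv2.cvtColor(env.snapshot("scene")[0],cv2.COLOR_RGB2GRAY).astype(np.float32) for _ in range(k)],0).astype(np.float32)
    a,b=proj("scene",[wd(.1,0,.08),wd(.09,0,.08)]); u=(b-a)/10
    out=[]
    for (r0,r1,c0,c1) in((236,262,280,298),(268,286,252,330)):
        W=np.eye(2,3,dtype=np.float32)
        cc,W=cv2.findTransformECC(ref[r0:r1,c0:c1],im[r0-6:r1+6,c0-6:c1+6],np.float32([[1,0,6],[0,1,6]]),cv2.MOTION_TRANSLATION,(3,200,1e-6),None,3)
        d=W[:,2]-6; out.append((round(float(d@u/(u@u)),2),d.round(2),round(cc,4)))
    return out
E
python3 -c "
from h import *
print(jm())"
```

```text
[(-0.32, array([0.02, 0.12], dtype=float32), 0.9962), (-0.05, array([0.33, 0.09], dtype=float32), 0.9849)]
```

carry_out:
  plan:
    - [[0, 0.06, -0.01, 0], [0, 0.06, -0.01, 0], [0, 0.06, -0.01, 0]]

```text
t: 30.22
position: [0.5999, -0.0936, 0.1294]
orientation: [-0.002, 0.985, 0.175, -0.001]
contact_force: [-2.5, 9.2, -0.3]
gripper_width: 0.0512
grip_force: 4.3
```

carry_out:
  plan:
    - [[0, 0.06, -0.01, 0], [0, 0.06, -0.01, 0], [0, 0.06, -0.01, 0]]

```text
t: 30.47
position: [0.6003, -0.0947, 0.1294]
orientation: [-0.002, 0.985, 0.174, -0.001]
contact_force: [-1.5, 9.3, 0.4]
gripper_width: 0.0513
grip_force: 5.0
```

```bash
python3 -c "
from h import *
st();print(jm())"
```

```text
30.4667 [-0.0136 -0.0005  0.1294] w 0.0513 g 4.98 fx 9.27 fz 0.41
[(-0.12, array([0.04, 0.05], dtype=float32), 0.9955), (0.08, array([0.18, 0.01], dtype=float32), 0.9939)]
```

carry_out:
  plan:
    - [[0, 0.06, -0.01, 0], [0, 0.06, -0.01, 0], [0, 0.06, -0.01, 0]]

```text
t: 30.92
position: [0.6006, -0.0955, 0.1294]
orientation: [-0.002, 0.985, 0.174, -0.001]
contact_force: [-2.3, 11.0, -0.6]
gripper_width: 0.0513
grip_force: 5.8
```

```bash
python3 -c "
from h import *
st();print(jm())"
```

```text
30.9167 [-0.0145 -0.0005  0.1294] w 0.0513 g 5.80 fx 11.12 fz -0.57
[(0.01, array([0.05, 0.01], dtype=float32), 0.9953), (0.07, array([ 0.08, -0.01], dtype=float32), 0.9973)]
```

carry_out:
  plan:
    - [[0, 0.04, -0.01, 0], [0, 0.04, -0.01, 0], [0, 0.04, -0.01, 0]]

```text
t: 31.37
position: [0.6007, -0.0959, 0.1294]
orientation: [-0.003, 0.985, 0.174, -0.001]
contact_force: [-1.9, 12.8, 0.3]
gripper_width: 0.0514
grip_force: 6.6
```

```bash
python3 -c "
from h import *
st();print(jm())"
```

```text
31.3667 [-0.0149 -0.0005  0.1294] w 0.0514 g 6.56 fx 12.65 fz 0.33
[(0.05, array([ 0.04, -0.01], dtype=float32), 0.9953), (0.05, array([ 0.  , -0.02], dtype=float32), 0.9982)]
```

carry_out:
  plan:
    - [[0, 0.04, -0.01, 0], [0, 0.04, -0.01, 0], [0, 0.04, -0.01, 0]]

```text
t: 31.82
position: [0.6008, -0.0964, 0.1294]
orientation: [-0.003, 0.985, 0.174, -0.001]
contact_force: [-2.5, 13.3, -1.2]
gripper_width: 0.0516
grip_force: 7.3
```

carry_out:
  plan:
    - [[0, 0.03, -0.01, 0], [0, 0.03, -0.01, 0], [0, 0.03, -0.01, 0]]

```text
t: 32.07
position: [0.601, -0.0967, 0.1294]
orientation: [-0.004, 0.985, 0.174, -0.001]
contact_force: [-3.7, 15.0, -1.1]
gripper_width: 0.0511
grip_force: 7.9
```

```bash
python3 -c "
from h import *
st();print(jm(),trig())"
```

```text
32.0667 [-0.0157 -0.0005  0.1294] w 0.0511 g 7.86 fx 15.33 fz -1.15
[(0.15, array([ 0.07, -0.04], dtype=float32), 0.9945), (0.02, array([-0.05, -0.02], dtype=float32), 0.9975)] (np.int64(2015), (array([ 84, 306, 283, 264, 266, 237, 367, 170,   6,   0,   1,  15,  11,
         3,   2,   0,   0,   0,   0,   0,   0]), array([-4, -2,  0,  2,  4,  6,  8, 10, 12, 14, 16, 18, 20, 22, 24, 26, 28,
       30, 32, 34, 36, 38])))
```

carry_out:
  plan:
    - [[0, -0.1, 0.02, 0], [0, -0.2, 0.04, 0], [0, -0.3, 0.06, 0], [0, -0.4, 0.08, 0], [0, -0.5, 0.1, 0], [0, -0.64, 0.11, 0], [0, -0.7, 0.11, 0], [0, -0.7, 0.11, 0], [0, -0.7, 0.11, 0]]
  jaw: -0.5

```text
t: 33.07
position: [0.5967, -0.0848, 0.1287]
orientation: [0.0, 0.985, 0.175, 0.0]
contact_force: [-0.0, 0.6, 0.3]
gripper_width: 0.064
grip_force: 0.0
```

```bash
python3 -c "
from h import *
st();print(jm(),trig(),jawx())"
```

```text
33.0667 [-0.0031 -0.0006  0.1287] w 0.0640 g 0.00 fx 0.57 fz 0.32
[(-0.58, array([-0.05,  0.2 ], dtype=float32), 0.9959), (0.03, array([0.78, 0.16], dtype=float32), 0.9354)] (np.int64(2178), (array([  0,   0,   0,   0,   0, 247, 282, 284, 275, 243, 178,   0,   0,
         0,   0,   2, 560,  54,   1,   0,   3]), array([-4, -2,  0,  2,  4,  6,  8, 10, 12, 14, 16, 18, 20, 22, 24, 26, 28,
       30, 32, 34, 36, 38]))) (np.int64(193), array([0.1036, 0.1066, 0.1082]))
```

Held, but the trigger is hanging part-way. As before, a light re-push and release should let it come to rest.

carry_out:
  plan:
    - [[0, 0.08, 0, 0], [0, 0.16, -0.02, 0], [0, 0.24, -0.03, 0], [0, 0.3, -0.03, 0], [0, 0.34, -0.03, 0], [0, 0.34, -0.03, 0]]
  jaw: -0.2

```text
t: 33.87
position: [0.5993, -0.0923, 0.1291]
orientation: [-0.001, 0.985, 0.174, -0.0]
contact_force: [-1.4, 3.4, 0.1]
gripper_width: 0.051
grip_force: 2.0
```

carry_out:
  plan:
    - [[0, 0.06, -0.01, 0], [0, 0.1, -0.01, 0], [0, 0.1, -0.01, 0]]

```text
t: 34.12
position: [0.6, -0.0942, 0.1292]
orientation: [-0.001, 0.985, 0.174, -0.0]
contact_force: [-2.0, 5.5, 0.5]
gripper_width: 0.0512
grip_force: 3.1
```

```bash
python3 -c "
from h import *
st();print(jm())"
```

```text
34.1167 [-0.013  -0.0005  0.1292] w 0.0512 g 3.12 fx 5.86 fz 0.48
[(-0.3, array([0.01, 0.11], dtype=float32), 0.9961), (-0.06, array([0.31, 0.09], dtype=float32), 0.9882)]
```

carry_out:
  plan:
    - [[0, 0.04, -0.01, 0], [0, 0.08, -0.01, 0], [0, 0.08, -0.01, 0]]

```text
t: 34.57
position: [0.6004, -0.0954, 0.1292]
orientation: [-0.001, 0.985, 0.174, -0.001]
contact_force: [-2.4, 8.1, 0.1]
gripper_width: 0.0514
grip_force: 4.2
```

carry_out:
  plan:
    - [[0, 0.04, -0.01, 0], [0, 0.06, -0.01, 0], [0, 0.06, -0.01, 0]]

```text
t: 34.82
position: [0.601, -0.097, 0.1293]
orientation: [-0.001, 0.985, 0.174, -0.001]
contact_force: [-1.7, 6.5, -1.3]
gripper_width: 0.0511
grip_force: 3.5
```

carry_out:
  plan:
    - [[0, 0.04, -0.01, 0], [0, 0.06, -0.01, 0], [0, 0.06, -0.01, 0]]

```text
t: 35.07
position: [0.6013, -0.0979, 0.1293]
orientation: [-0.002, 0.985, 0.174, -0.001]
contact_force: [-2.1, 7.8, -1.4]
gripper_width: 0.0512
grip_force: 4.3
```

```bash
python3 -c "
from h import *
st();print(jm())"
```

```text
35.0667 [-0.017  -0.0004  0.1293] w 0.0512 g 4.29 fx 8.05 fz -1.41
[(-0.29, array([0.02, 0.11], dtype=float32), 0.9961), (0.02, array([ 0.  , -0.01], dtype=float32), 0.9982)]
```

carry_out:
  plan:
    - [[0, -0.1, 0.02, 0], [0, -0.2, 0.04, 0], [0, -0.3, 0.05, 0], [0, -0.4, 0.06, 0], [0, -0.5, 0.06, 0], [0, -0.62, 0.07, 0], [0, -0.66, 0.07, 0], [0, -0.66, 0.07, 0], [0, -0.66, 0.07, 0]]
  jaw: -0.6

```text
t: 36.02
position: [0.5966, -0.0844, 0.1288]
orientation: [0.0, 0.985, 0.175, 0.0]
contact_force: [0.8, 0.5, 0.3]
gripper_width: 0.0683
grip_force: 0.0
```

```bash
python3 -c "
from h import *
st();print(jm(),trig(),unit())
print(shift(wd(-.004,0,.235),-70), shift(wd(-.092,0,.235),-70))"
```

```text
36.0167 [-0.0027 -0.0007  0.1288] w 0.0683 g 0.00 fx 0.18 fz 0.31
[(-0.5, array([-0.01,  0.18], dtype=float32), 0.996), (0.03, array([0.82, 0.17], dtype=float32), 0.931)] (np.int64(2236), (array([  0,   0,   0,   0,   0,   0,   0,   0,  61, 326, 282, 278, 256,
       228,  77,   0,   0, 552,  87,   4,   0]), array([-4, -2,  0,  2,  4,  6,  8, 10, 12, 14, 16, 18, 20, 22, 24, 26, 28,
       30, 32, 34, 36, 38]))) (np.int64(734), array([0.0546, 0.0742, 0.0859]))
[-0.02  0.05 -4.26  0.02] [-0.03  3.57 -4.26  0.02]
```

Trigger at rest, jaw holding, unit in place. Lift off and move above the tab with the fingers shut.

carry_out:
  plan:
    - [[0, 0, -0.5, 0], [0, 0, -1.3, 0], [0, 0, -2.3, 0], [0, 0, -3.3, 0], [0, 0.3, -4, 0], [0, 1, -4.26, 0], [0, 1.8, -4.26, 0], [0, 2.6, -4.26, 0], [0, 3.3, -4.26, 0], [0, 3.57, -4.26, 0], [0, 3.57, -4.26, 0], [0, 3.57, -4.26, 0]]

```text
t: 37.32
position: [0.6269, -0.168, 0.2347]
orientation: [-0.0, 0.985, 0.174, -0.0]
contact_force: [0.8, 0.3, 0.4]
gripper_width: 0.0686
grip_force: 0.0
```

carry_out:
  plan:
    - [[0, 0, 0.5, 0], [0, 0, 0.9, 0], [0, 0, 1.2, 0], [0, 0, 1.2, 0], [0, 0, 1.2, 0], [0, 0, 1.2, 0], [0, 0, 1.2, 0], [0, 0, 1.2, 0]]
  jaw: 1

```text
t: 37.98
position: [0.6275, -0.1681, 0.2057]
orientation: [0.0, 0.985, 0.175, 0.001]
contact_force: [0.8, 0.3, 0.3]
gripper_width: 0.0001
grip_force: 0.0
```

```bash
python3 -c "
from h import *
st();print(jm(),jawx())
P,p=cloud('wrist','w5'); L=np.stack([(P-O)@EX,(P-O)@EY,P[...,2]],-1)
m=(p.max(-1)<80)&(L[...,2]>.12)&(L[...,2]<.134)&(abs(L[...,1])<.03)&(L[...,0]>-.13)&(L[...,0]<-.07);Q=L[m]*1000
print(m.sum(),np.percentile(Q,[1,50,99],axis=0).round(1))
cv2.imwrite('pics/w5c.png',p[100:460,60:620,::-1])"
```

```text
37.9833 [-0.0919 -0.001   0.2057] w 0.0001 g 0.00 fx -0.03 fz 0.32
[(-0.16, array([-0.22,  0.01], dtype=float32), 0.9364), (1.44, array([-0.27, -0.58], dtype=float32), 0.6768)] (np.int64(197), array([0.1027, 0.1063, 0.1079]))
2313 [[-106.2  -14.1  120.5]
 [ -90.8   -1.   127.5]
 [ -72.4   13.6  129.5]]
```

View pics/w5c.png

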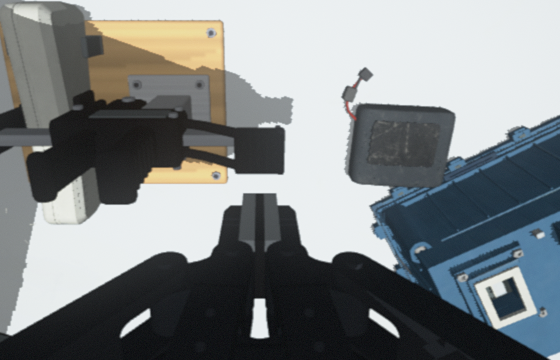

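The shut fingers are over the tab at about px (260,150), and the tab measures x -106..-77, z 127. The jaw is still holding, with the hand off for over 2.5 s. Press the tab now and keep it down.

carry_out:
  plan:
    - [[0, 0, 0.6, 0], [0, 0, 1.4, 0], [0, 0, 2.1, 0], [0, 0, 2.7, 0], [0, 0, 3.0, 0], [0, 0, 3.2, 0], [0, 0, 3.4, 0], [0, 0, 3.6, 0], [0, 0, 3.75, 0], [0, 0, 3.8, 0], [0, 0, 3.8, 0], [0, 0, 3.8, 0], [0, 0, 3.8, 0], [0, 0, 3.8, 0], [0, 0, 3.8, 0], [0, 0, 3.8, 0], [0, 0, 3.8, 0], [0, 0, 3.8, 0], [0, 0, 3.8, 0], [0, 0, 3.8, 0]]

```text
t: 39.95
position: [0.6285, -0.1702, 0.1136]
orientation: [0.002, 0.985, 0.175, 0.002]
contact_force: [-1.6, -4.7, 6.9]
gripper_width: -0.0002
grip_force: 3.6
```

```bash
python3 -c "
from h import *
st();print(jawx(),unit())"
```

```text
39.95 [-0.0943 -0.0013  0.1136] w -0.0002 g 3.61 fx -3.85 fz 6.93
(np.int64(218), array([0.13  , 0.1338, 0.1349])) (np.int64(686), array([0.055 , 0.0745, 0.0854]))
```

carry_out:
  plan:
    - [[0, 0, 0.06, 0], [0, 0, 0.06, 0], [0, 0, 0.06, 0], [0, 0, 0.06, 0], [0, 0, 0.06, 0], [0, 0, 0.06, 0], [0, 0, 0.06, 0], [0, 0, 0.06, 0], [0, 0, 0.06, 0], [0, 0, 0.06, 0], [0, 0, 0.06, 0], [0, 0, 0.06, 0], [0, 0, 0.06, 0], [0, 0, 0.06, 0], [0, 0, 0.06, 0], [0, 0, 0.06, 0], [0, 0, 0.06, 0], [0, 0, 0.06, 0]]

```text
t: 41.55
position: [0.6287, -0.1704, 0.1123]
orientation: [0.002, 0.985, 0.175, 0.002]
contact_force: [-1.2, -6.1, 6.7]
gripper_width: 0.0001
grip_force: 4.0
```

```bash
python3 -c "
from h import *
st();print(jawx(),unit())"
```

```text
41.55 [-0.0945 -0.0013  0.1123] w 0.0001 g 3.97 fx -5.27 fz 6.66
(np.int64(210), array([0.1294, 0.1335, 0.1348])) (np.int64(691), array([0.0546, 0.0747, 0.0856]))
```

The jaw has stopped at its open stop, with no change over 1.6 s. Lift off.

carry_out:
  plan:
    - [[0, 0, -0.2, 0], [0, 0, -0.5, 0], [0, 0, -1, 0], [0, 0, -1.8, 0], [0, 0, -2.8, 0], [0, 0, -3.8, 0], [0, 0, -4.8, 0], [0, 0, -5.6, 0], [0, 0, -6.2, 0], [0, 0, -6.4, 0], [0, 0, -6.4, 0], [0, 0, -6.4, 0]]

```text
t: 42.65
position: [0.6269, -0.1677, 0.268]
orientation: [-0.0, 0.985, 0.175, -0.0]
contact_force: [-0.5, 0.0, -0.5]
gripper_width: 0.0002
grip_force: 0.0
```

```bash
python3 -c "
from h import *
st();print(jawx(),unit())
P,p=cloud('wrist','w6');cv2.imwrite('pics/w6c.png',p[60:420,:600,::-1])"
```

```text
42.65 [-0.0914 -0.0006  0.268 ] w 0.0002 g 0.00 fx 0.20 fz -0.47
(np.int64(221), array([0.1289, 0.1336, 0.135 ])) (np.int64(595), array([0.0547, 0.0741, 0.0851]))
```

View pics/w6c.png

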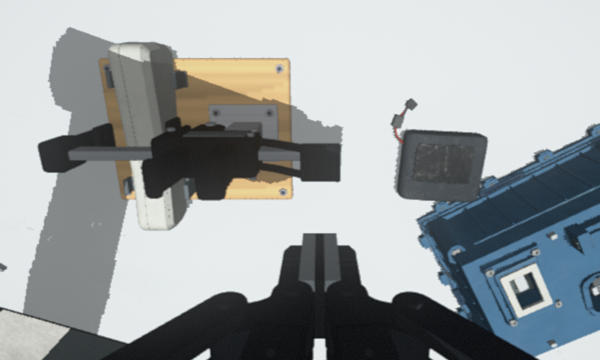

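The jaw is fully open at px (60,153), the unit stands in its saddles at (145,140) with the lid closed, and the tab is up at (320,160). Handing in.

```bash
python3 -c "
from cell import env
print(env.sign_off())"
```

```text
the job is handed in; nothing more can be done
None
```

Job handed in at about 43 s: the lid is pressed home and looks closed, the clamp held on its own for over 2.5 s with my hand off the trigger, and the jaw has run fully back with the unit still in its saddles. Peak jaw force was about 35 N and the grip kept with the trigger let go roughly 20 N, both estimated from the trigger force rather than measured directly.

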